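# Peeler out of the sliding-lid box

### The arm

A 6-joint arm with a two-finger parallel gripper is mounted at the origin on a cart in front of the work surface, level with it; the furniture and walls round the work are solid. World frame = base frame: x ahead of the robot, y to its left, z up, the work surface at z = 0. Lengths are in mm, angles in rad, forces in N, time in s.
With the tool pointing down it reaches from about 400 to 925 mm from the base axis. Payload 12.5 kg.
Tool frame: the origin (TCP) lies on the mounting face of the last link; the fingertips stand 190 mm ahead of it and the grasp point (between the pads) lies 171 mm ahead of it; z points along the fingers, y is the line along which they close (so a half turn about z gives the same grasp; the last joint's range is limited). The gripper opens to 95 mm and grips with 3 to 60 N. Pads are 20 mm wide; open, the fingers measure 119 mm over their backs; the gripper's body (75 mm by 180 mm) begins 59 mm behind the grasp point.
Start: joints at [-1.305, 0.491, 1.559, -0, 1.092, -0.106], TCP at [227.077, -582.289, 404.761] pointing down, gripper open.
Joint ranges: [-3.1, 3.1], [-0.84, 2.19], [0.05, 2.79], [-1.13, 4.28], [0.06, 2.93], [-2.69, 2.69]. Speed limits (rad/s): [2.22, 2.22, 2.79, 3.14, 3.14, 3.14].

### API

Orientations are given as [roll, pitch, yaw] about the fixed x, y, z axes, in that order (R = Rz(yaw) Ry(pitch) Rx(roll)).
In Python, from cell import env gives the robot as it stands.
- The arm moves only by the tool carry_out, never from a script. Its argument "series" is a list of rows, each a list of 5 numbers: the shift along the tool's x, y, z in m, then the turn about the tool's z in degrees, then the opening, from 0 (shut) to 1 (fully open). A call has 1 to 20 rows; each row is the pose to reach, as a shift and turn from the pose commanded when the call began, along the tool's axes at that moment; what a row does not reach only later rows make up. A row lasts 1/8 s, in which the tool goes at most 62.5 mm and 10.7 degrees, less where a joint would pass 70% of its speed; a pose out of reach is approached as far as the arm can. A call with a gripper value outside its range is refused whole. The fingers move at their own pace and stop on an object; the grip force is fixed at half the most. Time passes only in rows, so rows that repeat a pose let the fingers close. It gives the time, the measured TCP pose, the force, the opening and the grip force at its end, in the units of the state.
- env.state(): the state, without advancing time (a new reading comes with each control period).
- env.read_camera(name): name is "scene" or "top" or "wrist"; returns (picture, depth): 400x640x3 uint8, red, green, blue; 400x640 float32, mm along the optical axis (not along the pixel's ray), 0 where there is no reading.
- env.get_calibration(name): a dict with "intrinsics" (3x3 intrinsics, pixels), "D" ([k1, k2, p1, p2, k3] as OpenCV has them; the pictures are not rectified), "cam_to_world" (4x4, takes a point from camera to world coordinates); the wrist camera has in their place "T_tool_cam" (4x4, takes a point from camera to tool coordinates, whose origin is the TCP and whose axes are the flange's). Camera axes: x right, y up, looking along -z (the intrinsics and any distortion apply to the point x, -y, -z); pixel columns grow to the right and rows downward; lengths in mm; the calibration is good to about 2 mm. A picture is of the moment at which its call begins: read the wrist's pose just before it. get_calibration takes no time and is no camera call.
- env.job_done(): hands the job in; it is judged then, once.
The state is a dict: "t": time; "joints": joint angles; "qvel": joint speeds; "tau": joint torques, N m; "eef_pos": TCP position; "tcp_rot": TCP orientation; "ft_force": force on the tool from outside, world axes, zero at the start; "moment": the same for the moment, N m; "opening": opening from 0.0 (shut) to 1.0 (fully open); "grip_force": force on a finger pad.
Only numpy, scipy, OpenCV 4.12 (cv2) and the standard library are available. Lean on these libraries where they do the work, as an engineer would, in place of code of your own. Each camera call takes 0.05 s, during which the arm holds its last target. There are 200 camera calls.

### The job

Slide the lid of the wooden utensil box away from you until the compartment with the peeler is uncovered, but leave the lid held level in its grooves. Then take the peeler out and lay it (do not drop it) flat on the blade of the chopping board, clear of the lemon. Leave everything else as it stands.

Things in the scene. Friction and masses are not known exactly. Their poses are not given: they have to be found in the camera images.
- utensil_box: light wooden box, 288 long (x) x 128 wide (y) x 55 high, does not move. Origin: centre of its underside; +x points along it to the far, lowered end, where the lid slides out. Walls 12 thick; grooves in the side walls hold the lid. The lips over the grooves (top at 55) leave an opening 104 wide
- lid_bar (a point): centre, half-way up, of the pull bar on the loose wooden lid: 16 (x) x 74 (y) x 16 high, fixed on the lid's top 38 from its near edge. Lid 275 x 113 x 7.5 thick. Shut: bar centre at box x = -93, z = 54.5, lid top at 46.5. Slides easily to box +x, 1.5 play each side, 2 in height; the long compartment is uncovered after 185 of travel, past about 250 the lid tips out
- peeler_centre (a point): centre, half-way up, of the loose vegetable peeler: 170 long (x) x 25 x 18 high, 80 g. Its dark handle reaches from 85 behind (-x) to 20 ahead of this point, up to 24 wide and 17 high; the thin blade (14 wide, 6 high) points to +x. It lies along the box within a few degrees, handle to the near end, centre 20 above the worktop
- board: fixed wooden chopping board, 200 (x) x 300 (y) x 18 thick. Origin: centre of its underside. The rectangular blade spans x = -100 to 100, y = -70 to 150; the handle y = -150 to -70 and points roughly at the robot
- lemon_centre (a point): centre of a lemon, 78 x 55 x 56, lying on the board in the far right corner of the blade as seen from the robot; stays there
- tin_centre (a point): centre of a tin, 58 across, 72 high, a bystander at the left
- mug_centre (a point): centre of a mug, 83 across, 93 high, a bystander at the left
- compartment (a point): centre of the inner floor of the box's long near compartment: 186 long (box x = -132 to 54) x 104 wide, floor 11 above the worktop; holds the peeler. A low divider (6 thick, top at 33) parts it from a short empty compartment at the far end

How it is judged (in metres and radians):
On the way, in this order (a step that is already met when the one before it is completed fails the run):
1. the lid has been slid at least 150 mm towards the far end, level in its grooves, while the peeler still lies in the box (x of lid_bar in the frame of utensil_box above 0.057 m and angle between lid_bar's own z axis and vertical below 0.1 rad and height (world z) of peeler_centre below 0.035 m), for 0.2 s.
2. the peeler is lifted out above the box's rim (height (world z) of peeler_centre above 0.07 m), for 0.1 s.
At the end, for the whole second after the job is handed in: The peeler lies at rest on the chopping board, flat within 0.12 rad, its centre over the blade at least 10 mm inside the edge, not touching the lemon; the lid is open by at least 140 mm and still level (within 0.1 rad) in the box's grooves (x of peeler_centre in the frame of board between -0.09 and 0.09 m and y of peeler_centre in the frame of board between -0.06 and 0.14 m and height (world z) of peeler_centre between 0.02 and 0.036 m and angle between peeler_centre's own x axis and vertical between 1.45 and 1.69 rad and linear speed of peeler below 0.02 m/s and contact force between peeler and lemon below 0.05 N and x of lid_bar in the frame of utensil_box above 0.047 m and z of lid_bar in the frame of utensil_box above 0.044 m and angle between lid_bar's own z axis and vertical below 0.1 rad).
It fails at once if the peeler is let go well above the board or box (centre more than 80 mm above the worktop) (height (world z) of peeler_centre above 0.08 m and contact force between the fingers and peeler below 0.01 N).
It fails at once if the lid falls out of its grooves (angle between lid_bar's own z axis and vertical above 0.15 rad or z of lid_bar in the frame of utensil_box below 0.04 m).
It fails at once if the lemon, tin or mug is moved more than 40 mm (distance of any of lemon_centre, tin_centre, mug_centre from where it was at the start of the episode above 0.04 m).
It also fails if it takes over 51 s, if anything falls off the work surface, if the arm or the gripper's body presses on something with over 40 N, if the wrist force passes 120 N, or if a joint passes its speed limit or range.

## Working session

There is one attempt and no reset: what is moved stays moved. The work goes in short steps, Python scripts to look and compute and a tool call to move; the robot and the scene stay as the last step left them, time stands still between calls to the robot, and variables do not carry over. Pictures are saved under pics/ and viewed, at most 10 in all, crops included, and the job is handed in when it is done.

Besides the shell and the picture viewer there is one more tool, called after "Call:" as a command line: name --pt "numbers of a row" for each row, then --argument value for the rest. carry_out: Moves the arm, as the interface text tells. Its arguments: {"type":"object","properties":{"series":{"type":"array","items":{"type":"array","items":{"type":"number"}}}},"required":["series"]}

```bash
mkdir -p pics; ls; cat > h.py <<'E'
import numpy as np, cv2
from scipy.spatial.transform import Rotation as R
from cell import env
def cam(n):
    c=env.get_calibration(n); s=env.state(); p,d=env.read_camera(n)
    if n=="wrist":
        T=np.eye(4);T[:3,:3]=R.from_euler('xyz',s['tcp_rot']).as_matrix();T[:3,3]=s['eef_pos'];T=T@np.array(c['T_tool_cam'])
    else: T=np.array(c['cam_to_world'])
    return p,d,np.array(c['intrinsics'],float),np.array(c['D'],float),T
def rays(px,K,D):
    u=cv2.undistortPoints(np.array(px,float).reshape(-1,1,2),K,D).reshape(-1,2)
    return np.c_[u[:,0],-u[:,1],-np.ones(len(u))]
def onplane(px,z,K,D,T):
    r=rays(px,K,D)@T[:3,:3].T; o=T[:3,3]
    return o+r*((z-o[2])/r[:,2])[:,None]
def cloud(d,K,D,T):
    v,u=np.mgrid[:d.shape[0],:d.shape[1]]
    P=rays(np.c_[u.ravel(),v.ravel()],K,D)*d.ravel()[:,None]
    P=P@T[:3,:3].T+T[:3,3]; P[d.ravel()==0]=np.nan
    return P.reshape(*d.shape,3)
E
python3 - <<'E'
from h import *
print(env.state())
for n in("scene","top"):
    p,d,K,D,T=cam(n); cv2.imwrite(f"pics/{n}0.png",p[...,::-1]); np.savez(f"{n}0.npz",p=p,d=d,K=K,D=D,T=T)
    print(n,T.round(2).tolist(),d.min(),d.max())
E
```

```text
pics
{'t': 0.0, 'joints': array([-1.30461047e+00,  4.91553135e-01,  1.55941600e+00, -6.31364769e-07,
        1.09169649e+00, -1.05584001e-01]), 'qvel': array([ 7.79128394e-04,  2.00247774e-03, -6.77169348e-04, -5.00986566e-04,
        1.38913030e-04, -1.21079549e-05]), 'tau': array([ 1.33578571e-03, -6.12643576e+01, -2.58190495e+01,  6.93112356e-02,
        4.81865939e-02, -1.56927713e-04]), 'eef_pos': array([ 227.06475635, -582.26876494,  404.17714765]), 'tcp_rot': array([-3.14052560e+00, -1.12521395e-04,  3.71770087e-01]), 'ft_force': array([ 0.26758229, -0.03948068, -1.2727072 ]), 'moment': array([ 0.02930801, -0.03057398, -0.00479435]), 'grip_force': 0.0, 'opening': 1.0002361023566049}
scene [[0.86, -0.42, 0.27, 908.01], [0.5, 0.71, -0.49, -627.87], [0.01, 0.56, 0.83, 1169.21], [0.0, 0.0, 0.0, 1.0]] 0.0 2874.943
top [[-0.02, 1.0, -0.07, 483.94], [-1.0, -0.02, -0.03, 0.84], [-0.03, 0.07, 1.0, 1203.41], [0.0, 0.0, 0.0, 1.0]] 0.0 2107.521
```

View pics/top0.png

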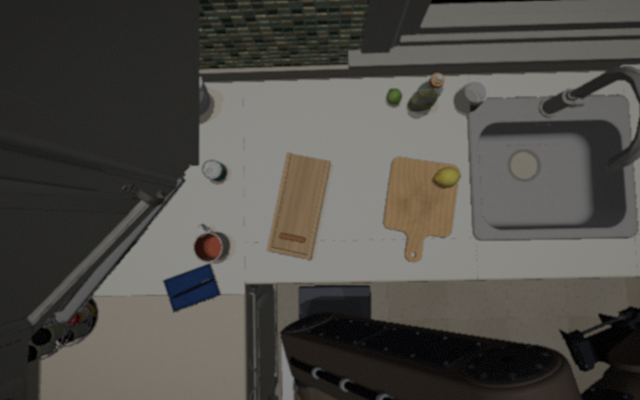

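View pics/scene0.png

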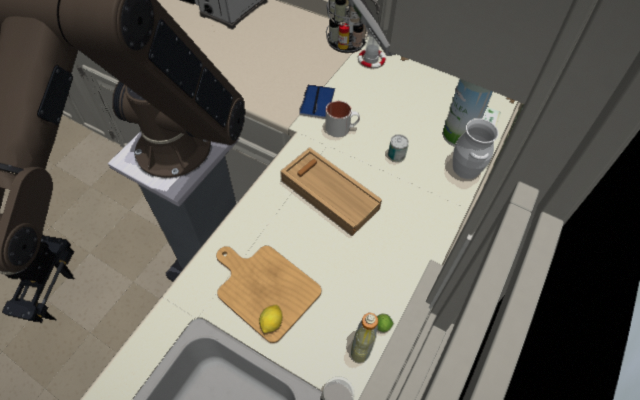

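The top view shows the box at about (268–330, 153–260) with its bar at (292, 238). The board is at (385–458, 157–260), the lemon at (446, 177), the tin at (214, 170) and the mug at (208, 247). The far end of the box is up in the picture (+x).

```bash
python3 - <<'E'
from h import *
f=np.load("top0.npz");p,d,K,D,T=[f[k] for k in("p","d","K","D","T")]
P=cloud(d,K,D,T)
hsv=cv2.cvtColor(p,cv2.COLOR_RGB2HSV)
wood=((hsv[...,0]>5)&(hsv[...,0]<24)&(hsv[...,1]>70)&(hsv[...,2]>50)).astype(np.uint8)
print("table z",np.nanmedian(P[200:230,340:375,2]))
for n,(a,b,c,e),z in(("box",(140,270,255,345),55),("board",(145,270,375,470),18)):
    m=np.zeros_like(wood);m[a:b,c:e]=wood[a:b,c:e]
    m=cv2.morphologyEx(m,cv2.MORPH_CLOSE,np.ones((3,3)))
    cn=max(cv2.findContours(m,0,2)[0],key=cv2.contourArea)
    w=onplane(cn.reshape(-1,2),z,K,D,T)[:,:2].astype(np.float32)
    r=cv2.minAreaRect(w);print(n,r,cv2.boxPoints(r).round(0).tolist())
    q=P[m>0];print(" z pct",np.nanpercentile(q[:,2],[5,25,50,75,95]).round(1))
# bar by height
reg=P[225:255,268:330]; 
m=np.zeros(d.shape,np.uint8);m[140:265,260:340]=(P[140:265,260:340,2]>58.5)
ys,xs=np.where(m);print("high",len(xs),np.c_[xs,ys].min(0) if len(xs) else 0,np.c_[xs,ys].max(0) if len(xs) else 0)
mb=np.zeros(d.shape,np.uint8);mb[228:250,272:315]=1
b=mb*(hsv[...,0]<14)*(hsv[...,1]>95)
for r in range(230,248): print(r,[tuple(hsv[r,c]) [1] for c in range(272,314,2)])
lem=((hsv[...,0]>22)&(hsv[...,0]<34)&(hsv[...,1]>150)&(hsv[...,2]>70)).astype(np.uint8);lem[:, :420]=0;lem[:,470:]=0;lem[:150]=0;lem[200:]=0
ys,xs=np.where(lem);print("lemon",len(xs),onplane([[xs.mean(),ys.mean()]],46,K,D,T))
for c in((214,170),(208,247)):print(P[c[1],c[0]])
p2=cv2.resize(p[140:270,255:345],None,fx=4,fy=4,interpolation=cv2.INTER_CUBIC);cv2.imwrite("pics/box1.png",np.clip(p2[...,::-1]*1.5,0,255).astype(np.uint8))
E
```

```text
table z 1.6532455865914244
box ((533.5942993164062, 95.2331314086914), (125.99201965332031, 284.134765625), 77.55934143066406) [[381.0, 64.0], [659.0, 3.0], [686.0, 126.0], [408.0, 187.0]]
 z pct [44.8 47.3 49.3 53.1 59.6]
board ((512.6082153320312, -252.89080810546875), (197.97357177734375, 296.06256103515625), 80.11158752441406) [[350.0, -325.0], [641.0, -376.0], [675.0, -181.0], [384.0, -130.0]]
 z pct [14.6 16.8 18.3 19.9 22.3]
high 335 [267 153] [328 258]
230 [np.uint8(88), np.uint8(96), np.uint8(96), np.uint8(96), np.uint8(96), np.uint8(97), np.uint8(96), np.uint8(93), np.uint8(97), np.uint8(96), np.uint8(96), np.uint8(97), np.uint8(95), np.uint8(93), np.uint8(96), np.uint8(95), np.uint8(95), np.uint8(95), np.uint8(95), np.uint8(94), np.uint8(91)]
231 [np.uint8(93), np.uint8(99), np.uint8(99), np.uint8(95), np.uint8(96), np.uint8(96), np.uint8(96), np.uint8(95), np.uint8(94), np.uint8(97), np.uint8(96), np.uint8(96), np.uint8(95), np.uint8(94), np.uint8(95), np.uint8(95), np.uint8(93), np.uint8(96), np.uint8(95), np.uint8(96), np.uint8(93)]
232 [np.uint8(93), np.uint8(93), np.u
[... 4285 characters left out ...]
uint8(97), np.uint8(94), np.uint8(97), np.uint8(95), np.uint8(99), np.uint8(95), np.uint8(95), np.uint8(97), np.uint8(95), np.uint8(94), np.uint8(94), np.uint8(96), np.uint8(94), np.uint8(96), np.uint8(97), np.uint8(94), np.uint8(96), np.uint8(94), np.uint8(92)]
247 [np.uint8(94), np.uint8(96), np.uint8(100), np.uint8(96), np.uint8(97), np.uint8(95), np.uint8(98), np.uint8(95), np.uint8(96), np.uint8(94), np.uint8(94), np.uint8(95), np.uint8(94), np.uint8(95), np.uint8(93), np.uint8(94), np.uint8(97), np.uint8(95), np.uint8(96), np.uint8(95), np.uint8(88)]
lemon 130 [[ 607.20358409 -318.53127678   46.        ]]
[638.9298163  333.45952602  72.91504855]
[418.18747652 370.37701073  11.20062177]
```

View pics/box1.png

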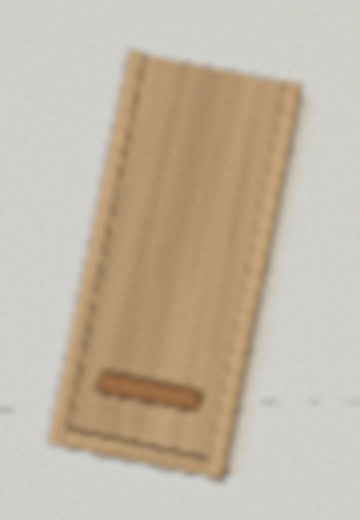

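The crop shows the lid shut, with the bar centre at full-picture (292.5, 237.7). The sizes and heights match what is given. Next I'll work out the hover move.

```bash
cat >> h.py <<'E'
def rows(p0,yaw0,goals):
    """p0 mm, yaw0 deg commanded start; goals (x,y,z,yaw) -> shifts in m, turn deg about tool z (down)"""
    M=R.from_euler('xyz',[180,0,yaw0],degrees=True).as_matrix()
    for g in goals:
        s=M.T@(np.array(g[:3],float)-p0)/1000; print(s.round(4).tolist(),round(-((g[3]-yaw0+180)%360-180),2))
E
python3 - <<'E'
from h import *
f=np.load("top0.npz");K,D,T=[f[k] for k in("K","D","T")]
print(onplane([[292.5,237.7]],62.5,K,D,T))
rows([227.077,-582.289,404.761],np.degrees(.3718),[(500,-250,420,50),(443,115,400,77.5)])
E
```

```text
[[442.55967156 113.86242792  62.5       ]]
[0.375, -0.2104, -0.0152] -28.7
[0.4545, -0.5712, 0.0048] -56.2
```

Call:
carry_out --pt "0.375 -0.21 -0.015 -28.7 1" --pt "0.375 -0.21 -0.015 -28.7 1" --pt "0.375 -0.21 -0.015 -28.7 1" --pt "0.375 -0.21 -0.015 -28.7 1" --pt "0.375 -0.21 -0.015 -28.7 1" --pt "0.375 -0.21 -0.015 -28.7 1" --pt "0.375 -0.21 -0.015 -28.7 1" --pt "0.4545 -0.571 0.005 -56.2 0.32" --pt "0.4545 -0.571 0.005 -56.2 0.32" --pt "0.4545 -0.571 0.005 -56.2 0.32" --pt "0.4545 -0.571 0.005 -56.2 0.32" --pt "0.4545 -0.571 0.005 -56.2 0.32" --pt "0.4545 -0.571 0.005 -56.2 0.32" --pt "0.4545 -0.571 0.005 -56.2 0.32" --pt "0.4545 -0.571 0.005 -56.2 0.32" --pt "0.4545 -0.571 0.005 -56.2 0.32"

```text
t: 2.1
eef_pos: [443.4, 113.8, 399.7]
tcp_rot: [3.142, 0.0, 1.351]
ft_force: [-0.0, -0.1, 0.2]
opening: 0.322
grip_force: 0.0
```

```bash
python3 - <<'E'
from h import *
s=env.state();print(s['t'],s['eef_pos'],np.degrees(s['tcp_rot']),s['joints'].round(3),s['opening'])
p,d,K,D,T=cam("wrist"); cv2.imwrite("pics/w1.png",p[...,::-1]); np.savez("w1.npz",p=p,d=d,K=K,D=D,T=T)
c=T[:3,3];print(c.round(0))
E
```

```text
2.1 [443.39207313 113.78433923 399.68463586] [1.79998422e+02 9.57647180e-03 7.74057985e+01] [ 0.107  0.261  1.958 -0.     0.923  0.327] 0.3222788753739646
[460. 181. 380.]
```

View pics/w1.png

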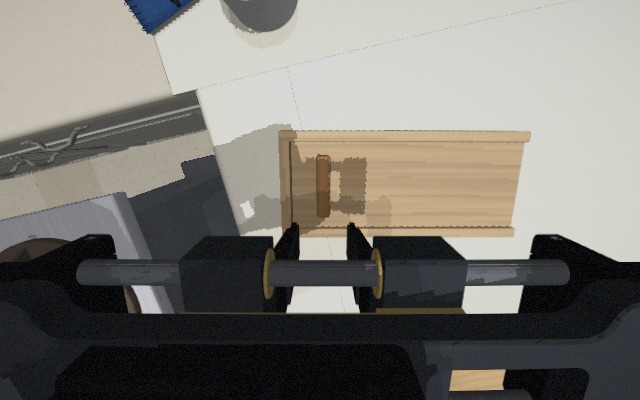

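The wrist view shows the bar at columns 317–330, rows 155–217. The box's left wall edge runs from (280, 131) to (530, 133) with the fingers below it.

```bash
python3 - <<'E'
from h import *
f=np.load("w1.npz");p,d,K,D,T=[f[k] for k in("p","d","K","D","T")]
hsv=cv2.cvtColor(p,cv2.COLOR_RGB2HSV)
m=np.zeros(d.shape,np.uint8);m[145:225,305:345]=(hsv[145:225,305:345,1]>hsv[180,323,1]-25)
k,l,st,cc=cv2.connectedComponentsWithStats(m);i=1+st[1:,4].argmax();print(st[i])
cn=cv2.findContours((l==i).astype(np.uint8),0,1)[0][0].reshape(-1,2)
w=onplane(cn,62.5,K,D,T)[:,:2].astype(np.float32);print(cv2.minAreaRect(w))
P=cloud(d,K,D,T);print("bar z",np.nanmedian(P[l==i][:,2]),"lid z",np.nanmedian(P[160:210,420:480,2]))
# left wall outer top edge
pts=[]
for c in range(300,520,10):
    g=hsv[120:145,c,1].astype(int);j=np.argmax(g>50);pts.append((c,120+j-.5))
w=onplane(pts,55,K,D,T);a=np.polyfit(w[:,0],w[:,1],1);print("edge",np.degrees(np.arctan(a[0])),(w[:,1]-np.polyval(a,w[:,0])).std(),np.polyval(a,443))
E
```

```text
[316 155  15  63 826]
((446.4291076660156, 117.82685852050781), (72.6168212890625, 15.85617446899414), 77.06180572509766)
bar z 62.060550814161616 lid z 46.68476914960951
edge -12.488094168683759 0.19506326104328026 182.965840852754
```

```bash
python3 - <<'E'
from h import *
y0=np.degrees(.37177);M=R.from_euler('xyz',[180,0,y0],degrees=True).as_matrix()
c=np.array([227.077,-582.289,404.761])+M@[454.5,-571,5];y=y0+56.2;print(c,y)
u=lambda t:(445+t*.9765,116-t*.2156)
rows(c,y,[(445,116,300,77.55),(445,116,243,77.55)]+[(*u(t),243,77.55) for t in(10,100,203)]+[(*u(203),320,77.55)])
E
```

```text
[443.10384501 114.80758745 399.761     ] 77.50085194957862
[0.0016, 0.0016, 0.0998] -0.05
[0.0016, 0.0016, 0.1568] -0.05
[0.0016, 0.0116, 0.1568] -0.05
[0.0017, 0.1016, 0.1568] -0.05
[0.0017, 0.2046, 0.1568] -0.05
[0.0017, 0.2046, 0.0798] -0.05
```

Lower over the bar first and check contact.

Call:
carry_out --pt "0.0015 0.0015 0.06 0 0.32" --pt "0.0015 0.0015 0.12 0 0.32" --pt "0.0015 0.0015 0.14 0 0.32" --pt "0.0015 0.0015 0.157 0 0.32" --pt "0.0015 0.0015 0.157 0 0.32" --pt "0.0015 0.0115 0.157 0 0.32" --pt "0.0015 0.0115 0.157 0 0.32"

```text
t: 3.02
eef_pos: [455.6, 113.4, 243.5]
tcp_rot: [3.139, -0.001, 1.352]
ft_force: [0.9, 1.0, -0.1]
opening: 0.318
grip_force: 0.0
```

Call:
carry_out --pt "0 0.015 0 0 0.32" --pt "0 0.03 0 0 0.32" --pt "0 0.045 0 0 0.32" --pt "0 0.06 0 0 0.32" --pt "0 0.075 0 0 0.32" --pt "0 0.09 0 0 0.32" --pt "0 0.105 0 0 0.32" --pt "0 0.12 0 0 0.32" --pt "0 0.135 0 0 0.32" --pt "0 0.15 0 0 0.32" --pt "0 0.163 0 0 0.32" --pt "0 0.174 0 0 0.32" --pt "0 0.182 0 0 0.32" --pt "0 0.188 0 0 0.32" --pt "0 0.192 0 0 0.32" --pt "0 0.194 0 0 0.32" --pt "0 0.194 0 0 0.32" --pt "0 0.194 0 0 0.32"

```text
t: 5.28
eef_pos: [644.0, 71.8, 242.7]
tcp_rot: [3.141, 0.0, 1.353]
ft_force: [-0.8, -0.4, -0.1]
opening: 0.321
grip_force: 0.3
```

```bash
python3 - <<'E'
from h import *
p,d,K,D,T=cam("top"); np.savez("top1.npz",p=p,d=d,K=K,D=D,T=T)
c=p[110:290,240:400];cv2.imwrite("pics/t1.png",np.clip(cv2.resize(c,None,fx=3,fy=3)[...,::-1]*1.5,0,255).astype(np.uint8))
E
```

```text
(no output)
```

View pics/t1.png

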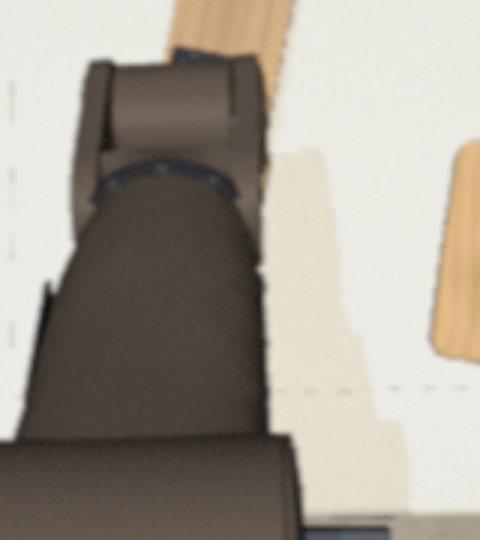

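The arm hides most of the box here. The lid sticks out past the far end, top left at (170–300, 0–60) in the crop. I'll lift, move back and look with the wrist camera.

Call:
carry_out --pt "0 0 -0.03 0 0.32" --pt "0 0 -0.09 0 0.32" --pt "0 0 -0.15 0 0.32" --pt "-0.015 -0.05 -0.157 0 0.5" --pt "-0.03 -0.1 -0.157 0 0.6" --pt "-0.045 -0.15 -0.157 0 0.6" --pt "-0.045 -0.15 -0.157 0 0.6" --pt "-0.045 -0.15 -0.157 0 0.6" --pt "-0.045 -0.15 -0.157 0 0.6"

```text
t: 6.45
eef_pos: [488.8, 60.4, 399.6]
tcp_rot: [3.141, -0.0, 1.353]
ft_force: [-0.2, 0.4, -0.1]
opening: 0.602
grip_force: 0.0
```

```bash
python3 - <<'E'
from h import *
s=env.state();print(s['t'],s['eef_pos'],np.degrees(s['tcp_rot']),s['opening'])
p,d,K,D,T=cam("wrist"); cv2.imwrite("pics/w2.png",p[...,::-1]); np.savez("w2.npz",p=p,d=d,K=K,D=D,T=T)
E
```

```text
6.45 [488.80333625  60.3525827  399.63077772] [ 1.79964242e+02 -3.11983704e-03  7.75034579e+01] 0.6021840470694363
```

View pics/w2.png

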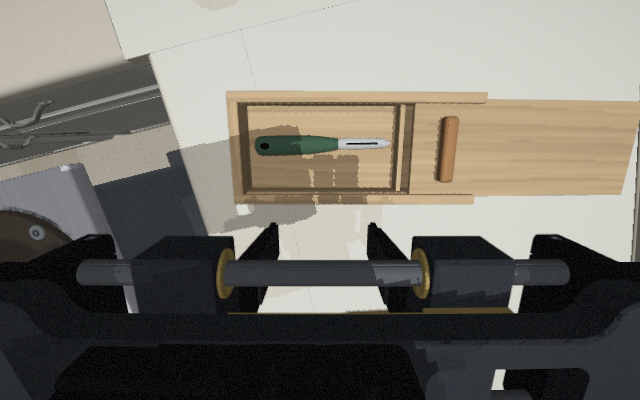

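The lid is open, with the bar at (448, 149). The peeler is in view: green handle from (254, 146) to (338, 144), blade tip at (391, 143).

```bash
python3 - <<'E'
from h import *
f=np.load("w2.npz");p,d,K,D,T=[f[k] for k in("p","d","K","D","T")]
hsv=cv2.cvtColor(p,cv2.COLOR_RGB2HSV)
m=np.zeros(d.shape,np.uint8);s=np.s_[115:175,245:345];h=hsv[s];m[s]=(h[...,0]>40)&(h[...,0]<95)&(h[...,1]>60)
k,l,st,cc=cv2.connectedComponentsWithStats(m);i=1+st[1:,4].argmax();print(st[i],cc[i])
cn=cv2.findContours((l==i).astype(np.uint8),0,1)[0][0].reshape(-1,2)
P=cloud(d,K,D,T);print("z handle",np.nanpercentile(P[l==i][:,2],[10,50,90]))
w=onplane(cn,21,K,D,T)[:,:2].astype(np.float32);r=cv2.minAreaRect(w);print(r)
tip,end=onplane([[391,143],[254,146]],20,K,D,T);print("tip",tip,"end",end,np.linalg.norm(tip-end),np.degrees(np.arctan2(*(tip-end)[1::-1])))
b=onplane([[449,149]],62.5,K,D,T)[0];print("bar",b,"lid travel",np.linalg.norm(b[:2]-[446.4,117.8]))
print("lid z near/far",np.nanmedian(P[120:180,425:435,2]),np.nanmedian(P[120:180,590:610,2]))
ci=onplane([[245,100],[243,189],[392,103],[392,191]],50,K,D,T);print(ci)
rows([488.8,60.3,399.7],77.5,[(*b[:2],0,0)])
E
```

```text
[ 255  136   83   19 1320] [294.6780303  144.39469697]
z handle [22.01788967 24.69402993 26.75585241]
((468.9055480957031, 115.5787353515625), (22.21916961669922, 102.9807357788086), 77.41500091552734)
tip [585.95108284  92.22271132  20.        ] end [416.99894217 125.93896005  20.        ] 172.28352000438602 -11.285741934060447
bar [638.92132105  76.03197941  62.5       ] lid travel 197.00006752297506
lid z near/far 48.14004707653805 42.75565564999832
[[428.30605274 176.90432333  50.        ]
 [397.57702549  80.16085814  50.        ]
 [587.37114742 138.32614901  50.        ]
 [571.37908497  38.99870036  50.        ]]
[0.0479, 0.1432, 0.3997] 77.5
```

The peeler centre is at about (500.5, 109), 4 mm off the box's centreline and turned −12°. The lid has travelled 197 mm. I'll grasp 20 mm behind the peeler centre, at (481, 113).

Call:
carry_out --pt "0.05 -0.018 0.05 -10 0.5" --pt "0.05 -0.018 0.07 -20 0.5" --pt "0.05 -0.018 0.07 -30 0.5" --pt "0.05 -0.018 0.07 -40 0.5" --pt "0.05 -0.018 0.07 -50 0.5" --pt "0.05 -0.018 0.07 -60 0.5" --pt "0.05 -0.018 0.07 -70 0.5" --pt "0.05 -0.018 0.07 -80 0.5" --pt "0.05 -0.018 0.07 -90.5 0.5" --pt "0.05 -0.018 0.07 -90.5 0.5" --pt "0.05 -0.018 0.11 -90.5 0.5" --pt "0.05 -0.018 0.15 -90.5 0.5" --pt "0.05 -0.018 0.17 -90.5 0.5" --pt "0.05 -0.018 0.185 -90.5 0.5" --pt "0.05 -0.018 0.1955 -90.5 0.5" --pt "0.05 -0.018 0.1955 -90.5 0.5" --pt "0.05 -0.018 0.1955 -90.5 0.5"

```text
t: 8.62
eef_pos: [481.3, 113.1, 204.7]
tcp_rot: [3.141, 0.001, 2.932]
ft_force: [0.5, 0.4, -0.6]
opening: 0.5
grip_force: 0.0
```

Call:
carry_out --pt "0 0 0 0 0.1" --pt "0 0 0 0 0.1" --pt "0 0 0 0 0.1" --pt "0 0 0 0 0.1" --pt "0 0 0 0 0.1" --pt "0 0 0 0 0.1"

```text
t: 9.38
eef_pos: [481.2, 113.0, 204.3]
tcp_rot: [3.142, 0.0, 2.932]
ft_force: [0.1, 1.0, 3.7]
opening: 0.23
grip_force: 30.0
```

Call:
carry_out --pt "0 0 -0.01 0 0.1" --pt "0 0 -0.03 0 0.1" --pt "0 0 -0.06 0 0.1" --pt "0 0 -0.09 0 0.1" --pt "0 0 -0.11 0 0.1" --pt "0 0 -0.11 0 0.1" --pt "0 0 -0.11 0 0.1"

```text
t: 10.25
eef_pos: [480.9, 113.0, 313.7]
tcp_rot: [-3.141, -0.001, 2.932]
ft_force: [0.3, 0.6, -1.9]
opening: 0.231
grip_force: 30.0
```

```bash
python3 - <<'E'
from h import *
s=env.state();print(s['t'],s['eef_pos'],np.degrees(s['tcp_rot']),s['opening'],s['grip_force'],s['joints'].round(2))
p,d,K,D,T=cam("scene"); c=p[60:320,180:440];cv2.imwrite("pics/s2.png",cv2.resize(c,None,fx=2.3,fy=2.3)[...,::-1]); 
rows(s['eef_pos'],168,[(540-19.6,-212+3.8,314,170),(540-19.6,-212+3.8,215,170)])
E
```

```text
10.25 [480.85360698 113.00033763 313.70231466] [-1.79982509e+02 -3.82300399e-02  1.68001200e+02] 0.23133737883425629 29.961562099051662 [ 0.1   0.43  1.97 -0.    0.74 -1.26]
[-0.1055, -0.306, -0.0003] -2
[-0.1055, -0.306, 0.0987] -2
```

View pics/s2.png

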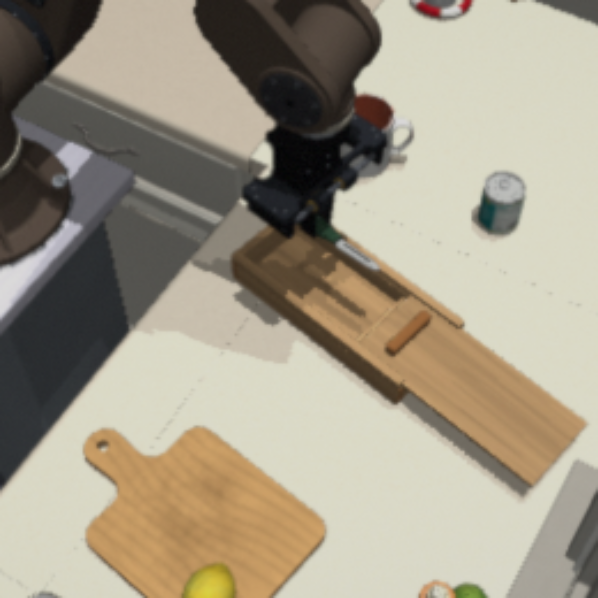

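The peeler is held level above the box, the lid stays in its grooves with the bar at (408, 332) in the crop, and the board is clear. Next I'll carry it across and lower.

Call:
carry_out --pt "-0.01 -0.03 0 0 0.1" --pt "-0.023 -0.07 0 0 0.1" --pt "-0.041 -0.12 0 -1 0.1" --pt "-0.058 -0.17 0 -1 0.1" --pt "-0.076 -0.22 0 -2 0.1" --pt "-0.09 -0.26 0 -2 0.1" --pt "-0.1 -0.29 0 -2 0.1" --pt "-0.1055 -0.306 0 -2 0.1" --pt "-0.1055 -0.306 0 -2 0.1" --pt "-0.1055 -0.306 0.03 -2 0.1" --pt "-0.1055 -0.306 0.06 -2 0.1" --pt "-0.1055 -0.306 0.08 -2 0.1" --pt "-0.1055 -0.306 0.09 -2 0.1" --pt "-0.1055 -0.306 0.098 -2 0.1" --pt "-0.1055 -0.306 0.098 -2 0.1" --pt "-0.1055 -0.306 0.098 -2 0.1"

```text
t: 12.3
eef_pos: [520.8, -208.2, 216.8]
tcp_rot: [-3.141, 0.001, 2.967]
ft_force: [-1.0, -0.8, -0.2]
opening: 0.23
grip_force: 30.0
```

Call:
carry_out --pt "0 0 0.002 0 0.1" --pt "0 0 0.003 0 0.1" --pt "0 0 0.004 0 0.1" --pt "0 0 0.0045 0 0.1" --pt "0 0 0.0045 0 0.1"

```text
t: 12.92
eef_pos: [520.7, -208.2, 211.7]
tcp_rot: [-3.142, -0.0, 2.967]
ft_force: [-0.4, -0.2, -0.3]
opening: 0.226
grip_force: 30.0
```

Call:
carry_out --pt "0 0 0.0005 0 0.1" --pt "0 0 0.001 0 0.1" --pt "0 0 0.001 0 0.1"

```text
t: 13.3
eef_pos: [520.7, -208.2, 211.0]
tcp_rot: [-3.141, 0.0, 2.967]
ft_force: [-0.8, 0.6, 3.1]
opening: 0.229
grip_force: 30.0
```

Light contact with the board (3 N). I'll open slowly, then lift straight up.

Call:
carry_out --pt "0 0 0 0 0.26" --pt "0 0 0 0 0.3" --pt "0 0 0 0 0.36" --pt "0 0 0 0 0.45" --pt "0 0 0 0 0.45" --pt "0 0 0 0 0.45" --pt "0 0 -0.01 0 0.45" --pt "0 0 -0.03 0 0.45" --pt "0 0 -0.08 0 0.45" --pt "0 0 -0.14 0 0.45" --pt "0.03 0 -0.19 0 0.45" --pt "0.06 0 -0.2 0 0.45" --pt "0.06 0 -0.2 0 0.45"

```text
t: 14.92
eef_pos: [460.2, -197.3, 412.6]
tcp_rot: [-3.141, 0.002, 2.967]
ft_force: [0.2, -0.2, 0.2]
opening: 0.45
grip_force: 0.0
```

```bash
python3 - <<'E'
from h import *
print(env.state()['t'])
p,d,K,D,T=cam("scene"); c=p[120:380,180:440];cv2.imwrite("pics/s3.png",cv2.resize(c,None,fx=2.3,fy=2.3)[...,::-1])
E
```

```text
14.925
```

View pics/s3.png

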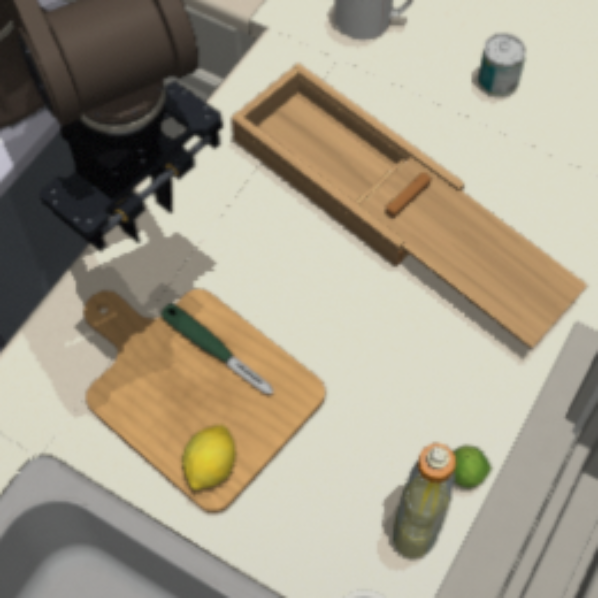

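The peeler lies flat on the blade, from (163, 312) to (270, 390) in the crop, well clear of the lemon at (208, 457). The lid is open and level, so I'm handing in.

```bash
python3 -c "
from cell import env
print(env.job_done())"
```

```text
the job is handed in; nothing more can be done
None
```

I slid the lid about 197 mm open, level in its grooves, laid the peeler flat on the board clear of the lemon, and handed the job in at about 15 s; no verdict was returned.

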